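Assemble the keyed hook-arm rack on the hallway console

TASK

Put the hallway hook rack together: take the loose steel cross-key out of the terracotta dish, drop it fully into the slot across the top of the steel post, roughly centred, and let go; then slide the black hook-arm hub down over the post with its keyway over the key until it sits fully home on the base, with the arm pointing away from the coin bank. Let go at the end, and leave the coin bank, bottle opener, nail file, hair clip and dish where they are.

Things in the scene. Friction and masses are not known exactly. Their poses are not given: they have to be found in the camera images.
- slot (a point): Centre of the slot's floor in the fixed stand's upright round steel post (40 mm diameter, top 56 mm above the console), on the post axis, 44 mm above the console. The slot runs straight across the post top along this x axis, open above and at both ends: 16.5 mm wide, 12 mm deep; its mouth and the post rim are chamfered 2 mm. z up.
- shoulder (a point): Point on the post axis at the top face of the stand's dark steel round base (110 mm diameter), 20 mm above the console, on which the hub's underside comes to rest. Axes as slot.
- key_mid (a point): Centre (half-way up) of the loose cross-key: plain steel bar 90 mm long (x), 14 mm wide (y), 28 mm tall (z up), 0.22 kg, standing on its narrow long side on the dish floor; lower edges chamfered 1.5 mm. Home in the slot, its lower 12 mm are inside, 16 mm stand above the post and its ends overhang by 25 mm each. Same turned end for end.
- hub_mid (a point): Half-way up (32 mm above the underside) on the bore axis of the loose black plastic hook-arm hub, 0.22 kg, upright on the console. Its body is 60 mm long (x), 56 mm wide (y, between two upright flats 36 mm long, good to grip), 64 mm tall (z up). The arm points along +x.
- hub_foot (a point): Centre of the hub's underside, axes as hub_mid. From below the hub has a blind round bore, 43 mm diameter, and a keyway 18 mm wide along x right through both sides; both are 55 mm deep, mouths chamfered about 2.5 mm; the 9 mm above are a closed roof.
- hub_tip (a point): Outer end of the hub's flat arm (18 mm wide, 9 mm thick, top level with the roof), 122 mm along +x from the bore axis, 59.5 mm above the underside. Three steel hooks hang under the arm 70, 92 and 114 mm from the axis, down to 31 mm above the underside.
- dish: Round glazed terracotta dish, 190 mm across the rim and 28 mm high, loose, 0.8 kg; flat inner floor 6 mm above the console and about 158 mm across. Origin at the centre of its underside. The cross-key and the hair clip are in it.
- clip: Black plastic hair clip lying in the dish beside the key, 62 mm long (x), 15 mm wide, 14 mm high. Origin at the centre of its underside. A bystander.
- bank: White plastic coin bank with a coin slot on top and a round release button on one side: 80 x 80 mm, 110 mm tall, 0.5 kg, standing about 115 mm from the post, in line with one end of the slot; the arm cannot go down on that side. Origin at the centre of its underside. A bystander.
- opener: Flat steel bottle opener lying on the console off the other end of the slot, 131 mm long (x), 40 mm wide, 5 mm high. Origin at the underside about its middle. A bystander; the arm passes well above it.
- nailfile: Flat chrome nail file lying on the console near the hub, on the side away from its arm, 140 mm long (x), 14 mm wide, 4 mm high. Origin at the underside at its middle. A bystander.
There are look-alikes about, which are no part of the job. Of the things that look like the part that bears hub_mid, take the one that is farthest to the robot's left at the start.

How it is judged (in metres and radians):
On the way, in this order (a step that is already met when the one before it is completed fails the run):
1. the cross-key lies fully home in the post's slot and has been let go (x of key_mid in the frame of slot between -0.014 and 0.014 m and y of key_mid in the frame of slot between -0.003 and 0.003 m and z of key_mid in the frame of slot between 0.011 and 0.017 m and angle between the x axis of key_mid and the x axis of slot, either way round below 0.1 rad and angle between key_mid's own z axis and vertical below 0.1 rad and distance between the grasp point and key_mid above 0.05 m), for 0.2 s.
2. the hub sits fully home on the base over the key, arm away from the coin bank (horizontal distance between hub_foot and slot below 0.004 m and z of hub_foot in the frame of shoulder between -0.003 and 0.003 m and angle between hub_mid's own z axis and vertical below 0.06 rad and angle between the x axis of hub_mid and the x axis of slot, either way round below 0.12 rad and horizontal distance between hub_tip and bank above 0.17 m), for 0.2 s.
At the end, for the whole second after the job is handed in: Key home in the slot (within 14 mm along, 3 mm across and in height, 0.1 rad). Hub on the base: axis within 4 mm of the post, underside within 3 mm of the base top, tilt under 0.06 rad, keyway within 0.12 rad of the slot, arm tip over 170 mm from the bank's centre, seen from above (all of step 2 and x of key_mid in the frame of slot between -0.014 and 0.014 m and y of key_mid in the frame of slot between -0.003 and 0.003 m and z of key_mid in the frame of slot between 0.011 and 0.017 m and angle between the x axis of key_mid and the x axis of slot, either way round below 0.1 rad and angle between key_mid's own z axis and vertical below 0.1 rad); the robot touches nothing.
It fails at once if the coin bank is shifted more than 20 mm or knocked over (distance of bank from where it was at the start of the episode above 0.02 m or angle between bank's own z axis and vertical above 0.3 rad).
It fails at once if the dish is shifted more than 20 mm or knocked over (distance of dish from where it was at the start of the episode above 0.02 m or angle between dish's own z axis and vertical above 0.3 rad).
It fails at once if the bottle opener is shifted more than 20 mm or knocked over (distance of opener from where it was at the start of the episode above 0.02 m or angle between opener's own z axis and vertical above 0.3 rad).
It fails at once if the nail file is shifted more than 20 mm or knocked over (distance of nailfile from where it was at the start of the episode above 0.02 m or angle between nailfile's own z axis and vertical above 0.3 rad).
It fails at once if the hair clip is shifted more than 25 mm or knocked over (distance of clip from where it was at the start of the episode above 0.025 m or angle between clip's own z axis and vertical above 0.3 rad).
It also fails if it takes over 72 s, if anything falls off the work surface, if the arm or the gripper's body presses on something with over 40 N, if the wrist force passes 120 N, or if a joint passes its speed limit or range.

ROBOT

A 7-joint arm with a two-finger parallel gripper is mounted at the origin on the work surface. World frame = base frame: x ahead of the robot, y to its left, z up, the work surface at z = 0. Lengths are in mm, angles in rad, forces in N, time in s.
With the tool pointing down it reaches from about 400 to 850 mm from the base axis. Payload 10.4 kg.
Tool frame: the origin (TCP) lies midway between the tips of the shut fingers; the grasp point (between the pads) lies 19 mm behind it; z points along the fingers, y is the direction in which the jaws open and shut (so a half turn about z gives the same grasp; the last joint's range is limited). The gripper opens to 85 mm and grips with 20 to 120 N. Pads are 22 mm wide; open, the fingers measure 114 mm over their backs; the gripper's body (76 mm by 85 mm) begins 54 mm behind the grasp point. The pads swing forward as they close: fully open they stand 13 mm farther back than shut.
Start: joints at [1.079, 0.332, -0.065, 1.46, 0.022, 1.35, -0.088], TCP at [282.409, -557.581, 231.338] pointing down, gripper open.
Joint ranges: [-2.6, 2.6], [-0.5, 2.12], [-1.47, 1.34], [0.16, 2.42], [-1.27, 4.41], [0.06, 2.06], [-2.6, 2.6]. Speed limits (rad/s): [2.22, 2.22, 2.79, 2.79, 3.14, 3.14, 3.14].

INTERFACE

Orientations are given as a unit quaternion [w, x, y, z].
In Python, from workcell import robot gives the robot as it stands. Calls block until the motion is done:
- robot.reach(position, orientation): joint-space move of the TCP to a pose.
- robot.movel(position, rotation=None, v=150, max_force=None): straight line of the TCP; rotation=None keeps the orientation; v is the mean speed in mm/s. With max_force (N) it stops when the force on the tool has changed by that much, and returns True; else False.
- robot.set_joints(angles): joint-space move.
- robot.open() and robot.gripper_close(grasp_force=None): open the fingers fully, or close them until they stop; grasp_force is the grip in N (None keeps the last).
- robot.wait(seconds).
- robot.solve_ik(position, orientation): joint angles nearest the present ones, or None.
- robot.state(): the state.
- robot.snapshot(name): name is "side" or "top"; returns (picture, depth): 384x512x3 uint8, red, green, blue; 384x512 float32, mm along the optical axis (not along the pixel's ray), 0 where there is no reading.
- robot.get_calibration(name): a dict with "fx", "fy", "cx", "cy" (pixels), "world_to_cam" (4x4, takes a point from world to camera coordinates). Camera axes: x right, y up, looking along -z (the intrinsics and any distortion apply to the point x, -y, -z); pixel columns grow to the right and rows downward; lengths in mm; the calibration is good to about 2 mm. A picture is of the moment at which its call begins. get_calibration takes no time and is no camera call.
A pose or a line that the arm cannot do raises robot.MotionError and nothing moves.
- robot.close_job(): hands the job in, once; it reports no verdict.
The state is a dict: "t": time; "joint_pos": joint angles; "joint_velocities": joint speeds; "effort": joint torques, N m; "tcp_pos": TCP position; "eef_rot": TCP orientation; "ft_force": force on the tool from outside, world axes, zero at the start; "ft_torque": the same for the moment, N m; "grip_width": finger opening in mm.
Only numpy, scipy, OpenCV 4.12 (cv2) and the standard library are available. Lean on these libraries where they do the work, as an engineer would, in place of code of your own. Each camera call takes 0.05 s, during which the arm holds its last target. There are 200 camera calls.

## Working session

There is one attempt and no reset: what is moved stays moved. The work goes in short steps, each a Python script; the robot and the scene stay as the last script left them, time stands still between calls to the robot, and variables do not carry over. Pictures are saved under pics/ and viewed, about 8 in all and at most 12, crops included, and the job is handed in when it is done.

```bash
ls; mkdir -p pics; cat > h.py <<'E'
import numpy as np, cv2
from workcell import robot
def snap(n,f=None):
    im,d=robot.snapshot(n); 
    if f: cv2.imwrite(f'pics/{f}.png',im[...,::-1]); np.savez(f'pics/{f}.npz',im=im,d=d)
    return im,d
def cloud(n,d):
    c=robot.get_calibration(n); v,u=np.mgrid[:d.shape[0],:d.shape[1]].astype(float)
    P=np.stack([(u-c['cx'])/c['fx']*d,-(v-c['cy'])/c['fy']*d,-d],-1)
    T=np.linalg.inv(np.array(c['world_to_cam'])); W=P@T[:3,:3].T+T[:3,3]
    W[d==0]=np.nan; return W
E
python3 - <<'E'
from h import *
for n in('top','side'):
    im,d=snap(n,n+'0'); c=robot.get_calibration(n); print(c); W=cloud(n,d); print(np.nanmin(W,(0,1)),np.nanmax(W,(0,1)))
s=robot.state(); print(s)
E
```

```text
pics
{'fx': 487.50414153407615, 'fy': 487.50414153407615, 'cx': 263.97011469636624, 'cy': 187.23893684868193, 'world_to_cam': array([[ 2.85312434e-02, -9.99585370e-01, -3.88031902e-03,
        -1.39372224e+02],
       [ 9.78935303e-01,  2.71562929e-02,  2.02356635e-01,
        -5.19495341e+02],
       [-2.02167357e-01, -9.57206770e-03,  9.79304210e-01,
        -1.76179828e+03],
       [ 0.00000000e+00,  0.00000000e+00,  0.00000000e+00,
         1.00000000e+00]])}
[ -281.40941289 -1531.62837364  -787.69852779] [1859.94926195 1468.55375219  747.03690153]
{'fx': 360.8518089586772, 'fy': 360.8518089586772, 'cx': 258.7219623313914, 'cy': 190.12162328590026, 'world_to_cam': array([[-6.86292522e-01, -7.27311888e-01, -4.47115186e-03,
         2.69805734e+02],
       [ 5.54765311e-01, -5.27433044e-01,  6.43467042e-01,
        -4.10648971e+02],
       [-4.70359462e-01,  4.39126179e-01,  7.65460760e-01,
        -9.71565368e+02],
       [ 0.00000000e+00,  0.00000000e+00,  0.00000000e+00,
         1.00000000e+00]])}
[ -527.17945081 -1775.07538272  -773.74226065] [1993.91179329  825.81098729  743.08673868]
{'t': 0.1, 'joint_pos': array([ 1.07937189,  0.33281962, -0.06469743,  1.46083975,  0.02161918,
        1.34994571, -0.0884793 ]), 'joint_velocities': array([ 8.00367395e-04, -1.04023635e-03, -2.39025941e-05, -2.38606261e-03,
        1.10816648e-04,  1.75979122e-03,  6.18994724e-04]), 'effort': array([ 2.02480391e-03, -6.26747489e+01,  4.96667961e-02, -3.92425311e+01,
        1.63581310e-02,  7.11219109e-03, -1.13797282e-04]), 'tcp_pos': array([ 282.23265315, -557.261245  ,  230.59707124]), 'eef_rot': array([-6.29685969e-04,  9.72646023e-01,  2.32291370e-01, -1.91555144e-04]), 'ft_force': array([-0.65494593, -0.16605024, -0.1232809 ]), 'ft_torque': array([-0.03948536, -0.0072633 , -0.00752812]), 'grip_width': 85.14682819020388}
```

View pics/top0.png

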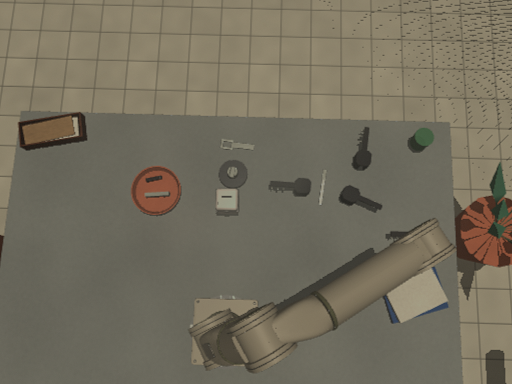

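View pics/side0.png

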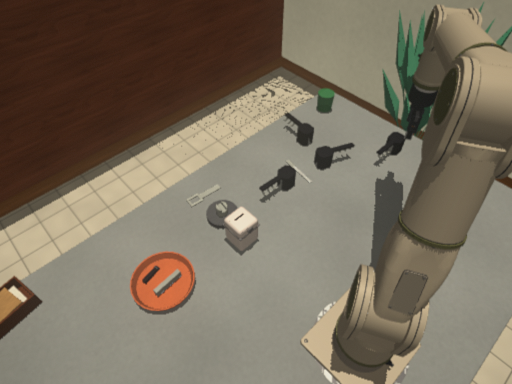

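The top view shows the dish at (157,191), with the key at (157,195) and the clip at (153,179). The post is at (233,173), the bank at (227,199) and the opener at (237,145). The leftmost hub is at (303,186) with its arm to image-left, and the nail file is at (322,187). Next I'll segment these numerically.

```bash
python3 - <<'E'
from h import *
tiles=[]
rois={'key':(157,195),'post':(233,173),'hub':(295,186)}
C={}
for n in('top','side'):
    z=np.load(f'pics/{n}0.npz'); C[n]=(z['im'],cloud(n,z['d']))
def proj(n,p):
    c=robot.get_calibration(n);q=np.array(c['world_to_cam'])@np.r_[p,1];return c['cx']+c['fx']*q[0]/-q[2],c['cy']-c['fy']*q[1]/-q[2]
for n in C:
    im,W=C[n]; 
    tab=W[(np.abs(W[...,2])<8)&(W[...,0]>350)&(W[...,0]<750)&(abs(W[...,1]+100)<400)]
    A=np.c_[tab[:,:2],np.ones(len(tab))]; print(n,'table',np.linalg.lstsq(A,tab[:,2],rcond=None)[0],np.std(tab[:,2]))
    W0=C['top'][1]
    for k,(u,v) in rois.items():
        p=W0[v,u]; uu,vv=map(int,map(round,proj(n,p))); print(n,k,p.round(1),uu,vv)
        r=24; tiles.append(cv2.resize(np.clip(im[vv-r:vv+r,uu-r:uu+r,::-1].astype(int)*1.6,0,255).astype(np.uint8),(264,264),interpolation=cv2.INTER_CUBIC))
cv2.imwrite('pics/tiles.png',np.vstack([np.hstack(tiles[:3]),np.hstack(tiles[3:])]))
# height bands
def comp(n,c,r,lo,hi,tag):
    W=C[n][1]; m=(np.hypot(W[...,0]-c[0],W[...,1]-c[1])<r)&(W[...,2]>lo)&(W[...,2]<hi)
    if m.sum()<4: print(tag,n,'few');return
    P=W[m]; x=P[:,:2].astype(np.float32); rc=cv2.minAreaRect(x)
    print(tag,n,m.sum(),'mean',P.mean(0).round(1),'rect',np.round(rc[0],1),np.round(rc[1],1),round(rc[2],1))
W0=C['top'][1]
g=lambda u,v:W0[v,u]
for n in C:
    comp(n,g(157,195),55,26,50,'key'); comp(n,g(233,173),35,48,64,'posttop'); comp(n,g(233,173),65,14,30,'base')
    comp(n,g(227,199),70,100,120,'bank'); comp(n,g(303,186),45,55,75,'hubtop'); comp(n,g(290,186),110,45,75,'huball')
    comp(n,g(157,191),105,22,40,'dish rim')
E
```

```text
top table [2.66454270e-05 8.59407633e-04 1.80650760e-01] 3.8556579283074246
top key [486.1 275.7  34.7] 157 195
top post [575.4  -6.9  48.7] 233 173
top hub [ 528.6 -239.4   64.9] 295 186
side table [-0.00038536  0.00165605 -0.0472007 ] 2.443104556782544
side key [486.1 275.7  34.7] 168 281
side post [575.4  -6.9  48.7] 223 207
side hub [ 528.6 -239.4   64.9] 282 176
key top 96 mean [490.2 280.4  34.3] rect [490.7 280.8] [16.2 92.3] 5.3
posttop top 54 mean [580.7  -1.8  54.6] rect [580.3  -1.5] [36.3 34. ] 2.6
base top 475 mean [578.5  -2.   20.7] rect [581.   -0.8] [107.9 107.5] 2.1
bank top 459 mean [463.8   9.5 108.9] rect [462.   10.1] [81.8 79.7] 1.8
hubtop top 239 mean [ 531.3 -262.2   64.3] rect [ 532.4 -259.2] [69.8 58. ] 82.3
huball top 369 mean [ 532.3 -237.2   63.3] rect [ 535.  -219.1] [151.6  57.4] 86.4
dish rim top 379 mean [508.2 291.9  28.7] rect [506.7 286.1] [187.1 185.9] 60.7
key side 169 mean [489.1 279.5  32.8] rect [490.  279.1] [17.6 89.9] 3.8
posttop side 54 mean [578.1  -1.3  53.8] rect [579.5  -2. ] [36.8 33.9] 81.9
base side 403 mean [584.8   5.3  19.6] rect [588.7   0.8] [ 87.6 109. ] 15.6
bank side 552 mean [460.2  13.2 108.2] rect [460.3  11.2] [83.9 79. ] 1.1
hubtop side 214 mean [ 529.6 -262.    62.8] rect [ 530.7 -264.4] [65.1 62.7] 45.3
huball side 364 mean [ 529.9 -233.8   61.7] rect [ 532.1 -219.9] [154.2  59.1] 89.8
dish rim side 617 mean [507.5 285.3  28. ] rect [506.  285.1] [185.5 186.8] 60.3
```

View pics/tiles.png

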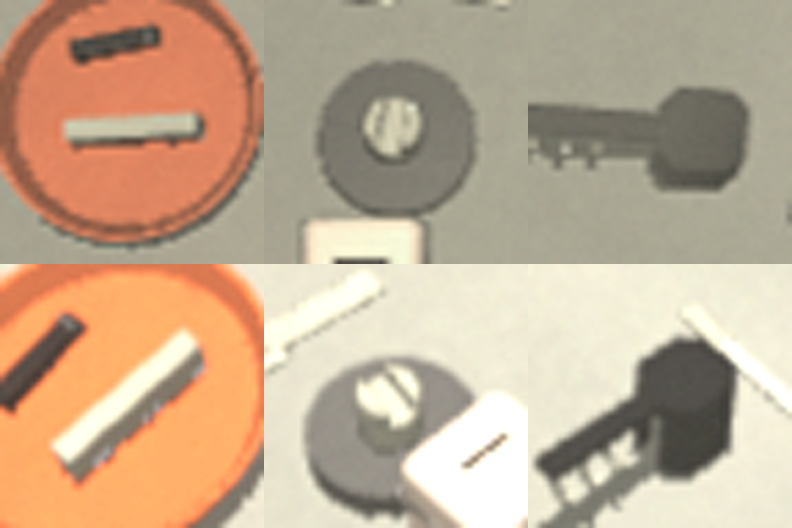

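The key is near (490,280), running roughly along y. The post is near (580,-2), the bank at (461,10), and the hub near (531,-265) with its arm along +y. I'll rectify the images onto the relevant height planes to refine the positions and angles.

```bash
cat >> h.py <<'E'
def rect(n,im,c,z,half=50,s=4):
    # orthophoto of plane z: column -> -y, row -> -x (as top view); s px/mm
    k=robot.get_calibration(n); N=int(2*half*s); r,q=np.mgrid[:N,:N]
    X=c[0]+half-r/s; Y=c[1]+half-q/s
    p=np.stack([X,Y,np.full_like(X,z),np.ones_like(X)],-1)@np.array(k['world_to_cam']).T
    return cv2.remap(im,(k['cx']+k['fx']*p[...,0]/-p[...,2]).astype(np.float32),(k['cy']-k['fy']*p[...,1]/-p[...,2]).astype(np.float32),cv2.INTER_CUBIC)
def tile(im,c,half,lab,size=264,step=10):
    t=cv2.cvtColor(cv2.resize(im,(size,size)),cv2.COLOR_RGB2BGR); 
    t=cv2.normalize(t,None,0,255,cv2.NORM_MINMAX); g=size/(2*half)
    for k in range(-int(half//step),int(half//step)+1):
        p=int(size/2+k*step*g); L=8 if k else size
        cv2.line(t,(p,0),(p,L),(0,255,0),1); cv2.line(t,(0,p),(L,p),(0,255,0),1)
    cv2.putText(t,lab,(20,size-6),0,.45,(0,0,255),1); return t
E
python3 - <<'E'
from h import *
rows=[]
from scipy.ndimage import gaussian_filter
for n in('top','side'):
    z=np.load(f'pics/{n}0.npz'); im=z['im']; W=cloud(n,z['d'])
    row=[]
    for lab,c,h,hf in(('post 580,-2',(580,-2),56,28),('key 490,280',(490,280),34,60),('hub 531,-265',(531,-265),64,60)):
        row.append(tile(rect(n,im,c,h,hf),c,hf,n+' '+lab))
    rows.append(np.hstack(row))
    # key axis
    m=(abs(W[...,0]-490)<25)&(abs(W[...,1]-280)<55)&(W[...,2]>27)
    P=W[m][:,:2]; f=np.polyfit(P[:,1],P[:,0],1); print(n,'key dx/dy',f[0], 'x at 280',np.polyval(f,280),'y ext',np.percentile(P[:,1],[1,99]))
    m=(abs(W[...,0]-531)<16)&(W[...,1]>-226)&(W[...,1]<-150)&(W[...,2]>55)&(W[...,2]<75)
    P=W[m][:,:2]; f=np.polyfit(P[:,1],P[:,0],1); print(n,'arm dx/dy',f[0],'x at -265',np.polyval(f,-265),'mean x',P.mean(0),'tip y',P[:,1].max())
    m=(abs(W[...,0]-531)<40)&(abs(W[...,1]+265)<40)&(W[...,2]>58)&(W[...,2]<72); P=W[m]; print('hub y min',np.percentile(P[:,1],2),'x ext',np.percentile(P[:,0],[2,98]))
    for lab,c in(('clip',(545,285)),):
        m=(abs(W[...,0]-c[0])<28)&(abs(W[...,1]-c[1])<45)&(im.max(-1)<70); P=W[m]; print(lab,P.mean(0),np.percentile(P,[3,97],axis=0))
cv2.imwrite('pics/rect.png',np.vstack(rows))
E
```

```text
top key dx/dy -0.0765940612801841 x at 280 490.2190403382832 y ext [235.76404375 324.86677801]
top arm dx/dy 0.045231701229184296 x at -265 532.1927316608896 mean x [ 535.69766385 -187.51159925] tip y -150.1670154160797
hub y min -291.26351857581824 x ext [504.67419599 558.67444377]
clip [553.34109614 298.30259142  16.90349274] [[543.84882103 271.89364524   8.729069  ]
 [563.4992268  324.62708837  25.30677523]]
side key dx/dy -0.07955477339035351 x at 280 489.08066156930636 y ext [234.65641326 323.25240176]
side arm dx/dy 0.034544063929591376 x at -265 531.4748686340348 mean x [ 534.1005307  -188.99093303] tip y -150.24692929310356
hub y min -294.1039344137773 x ext [503.68498071 558.43672395]
clip [549.1923497  301.81202605  16.67071658] [[541.23619088 275.67209513   9.91612363]
 [558.39442212 325.0369126   21.59618602]]
```

View pics/rect.png

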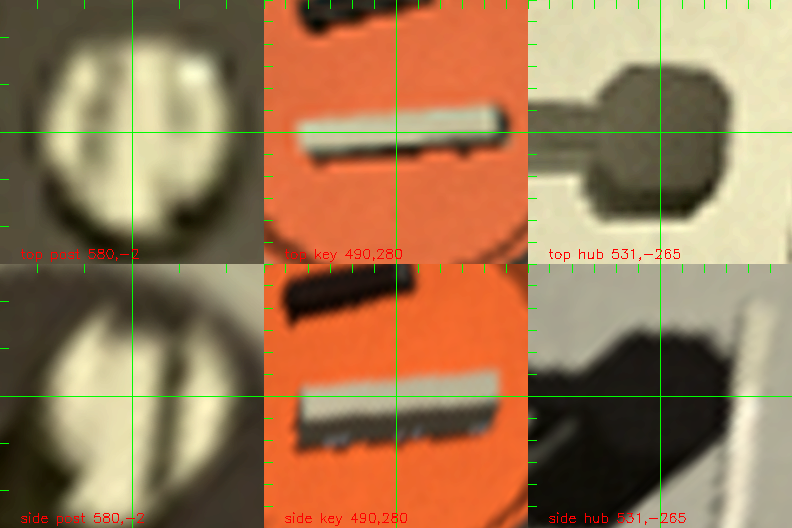

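```bash
cat >> h.py <<'E'
def q(yaw): a=np.radians(yaw)/2; return np.array([0,np.cos(a),np.sin(a),0])
def st(): 
    s=robot.state(); print('t %.1f'%s['t'],'tcp',s['tcp_pos'].round(1),'F',s['ft_force'].round(1),'w %.1f'%s['grip_width'],'q',np.round(s['joint_pos'],2)); return s
E
python3 - <<'E'
from h import *
for n in('top','side'):
    im=np.load(f'pics/{n}0.npz')['im']
    for lab,c,z,r in(('base',(580,-2),20,55),('posttop',(580,-2),56,20)):
        o=cv2.cvtColor(rect(n,im,c,z,70),cv2.COLOR_RGB2GRAY).astype(float); o=cv2.GaussianBlur(o,(0,0),3)
        # radial edge fit: maximise mean radial gradient over centre & radius
        best=[]; th=np.linspace(0,2*np.pi,180,endpoint=False)
        s=1 if lab=='base' else -1
        from scipy.ndimage import map_coordinates as mc
        for dx in np.arange(-6,6.1,.5):
            for dy in np.arange(-6,6.1,.5):
                f=lambda R:mc(o,[(70-dx-R*np.cos(th))*4,(70-dy-R*np.sin(th))*4],order=1)
                g=np.clip(s*(f(r+1.5)-f(r-1.5)),0,25); best.append((g.mean(),dx,dy))
        b=max(best); print(n,lab,c[0]+b[1],c[1]+b[2],b[0])
for y in(94.5,-85.5): 
    print(y,robot.solve_ik([490,279,180],q(y)))
for y in(173,-7): print(y,robot.solve_ik([580,-2,180],q(y)))
for y in(87.7,-92.3): print(y,robot.solve_ik([531,-265,180],q(y)))
E
```

```text
top base 578.0 -3.5 14.840667610560422
top posttop 580.5 -3.0 22.65525279668471
side base 579.5 -2.0 12.756122172328364
side posttop 576.0 -2.5 18.847955652716365
94.5 [ 0.3846584   0.56365416 -1.2993655   1.64864692  0.55423191  1.36070116
 -0.9179195 ]
-85.5 [ 0.35563046  0.52163089 -1.23812345  1.6496453   0.50523106  1.33818978
  2.25737398]
173 [ 0.52222839  0.35564096 -0.73206601  1.62175933  0.24699697  1.25938756
  1.19367572]
-7 [ 0.38417536  0.31851482 -0.55456567  1.62886606  0.17499951  1.24412453
 -1.89720444]
87.7 [ 0.72736914  0.32700843 -0.41775279  1.59890188  0.13799233  1.24497721
  0.24487214]
-92.3 [-0.47800467  0.52250643  1.16503789  1.66152801 -0.49709769  1.29252727
 -2.40123845]
```

```bash
python3 - <<'E'
from h import *
j=robot.state()['joint_pos'].copy(); j[0]=-0.52; j[2]=0; robot.set_joints(j); st()
for y in(94.5,-85.5): print(y,robot.solve_ik([490.5,279,120],q(y)))
robot.reach([490.5,279,120],q(94.5)); st()
robot.movel([490.5,279,21],v=80,max_force=8); st()
robot.gripper_close(40); robot.wait(.2); st()
snap('side','g1')
robot.movel([490.5,279,60],v=60); st()
im,_=snap('side','g2'); 
a=np.load('pics/g1.npz')['im']; f=lambda i:cv2.resize(i[220:320,110:230,::-1],(390,325),interpolation=cv2.INTER_CUBIC)
cv2.imwrite('pics/grasp.png',np.hstack([f(a),f(im)]))
E
```

```text
t 3.1 tcp [568.1 263.  230.9] F [-0.2  0.1  0.3] w 85.4 q [-0.52  0.33  0.    1.46  0.02  1.35 -0.09]
94.5 [-0.60331712  0.2875201   0.00603523  1.76104463 -0.00192723  1.09303364
 -0.51810369]
-85.5 [-0.26279147  0.31753877 -0.39499958  1.74192996  0.13462752  1.10877031
  2.51992443]
t 3.8 tcp [491.8 278.8 121.2] F [0.8 0.8 0.1] w 85.7 q [-0.6   0.29  0.01  1.76 -0.    1.09 -0.52]
t 5.1 tcp [490.9 279.2  21.5] F [-0.  -0.1  0.6] w 85.3 q [-0.6   0.41  0.    1.83 -0.    0.9  -0.52]
t 6.0 tcp [490.7 279.1  21.2] F [ 0.2 -0.1  2.3] w 12.8 q [-0.6   0.41  0.    1.83 -0.    0.9  -0.52]
t 6.8 tcp [490.3 278.9  59.8] F [-0.1 -0.4 -2.6] w 12.9 q [-0.6   0.36  0.    1.81 -0.    0.97 -0.52]
```

View pics/grasp.png

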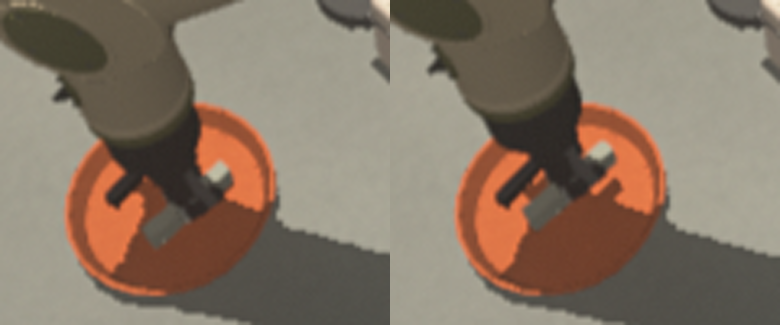

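The key is gripped at a width of 12.9 mm, with −2.6 N of load and its shadow clear of the dish. Now I'll carry it to a point above the slot and check the alignment there.

```bash
python3 - <<'E'
from h import *
robot.movel([490.5,279,170],v=150)
robot.reach([579.5,-2.8,150],q(173)); st()
robot.movel([579.5,-2.8,80],v=100); robot.wait(.2); st()
ts=[]
for n in('top','side'):
    im,d=snap(n,n+'1')
    c=robot.get_calibration(n); 
    p=np.array(c['world_to_cam'])@[580,-2,60,1]; u=int(c['cx']+c['fx']*p[0]/-p[2]); v=int(c['cy']-c['fy']*p[1]/-p[2])
    ts.append(cv2.resize(im[v-28:v+28,u-28:u+28,::-1],(392,392),interpolation=cv2.INTER_CUBIC))
cv2.imwrite('pics/pre.png',np.clip(np.hstack(ts)*1.5,0,255).astype(np.uint8))
E
```

```text
t 9.4 tcp [579.4  -2.  149.8] F [-0.  -0.2 -2.9] w 12.6 q [-0.13  0.29  0.06  1.69 -0.02  1.16  1.39]
t 10.5 tcp [579.9  -2.8  80.7] F [ 0.4 -0.  -2. ] w 12.4 q [-0.12  0.36  0.06  1.76 -0.03  1.02  1.39]
```

View pics/pre.png

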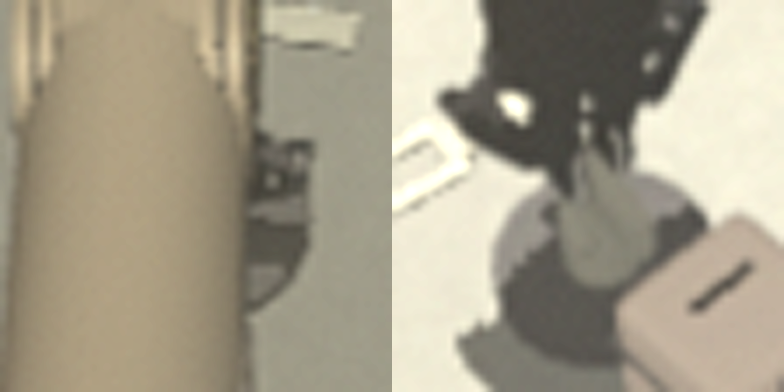

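The post merges visually with the key at (600,190) in the side view, and the arm hides the top view. I'll do a guarded descent, with a small lateral search if it lands on the post.

```bash
python3 - <<'E'
from h import *
x0,y0=579.5,-2.8
robot.movel([x0,y0,73],v=50)
F0=robot.state()['ft_force']
for dy,dyaw in((0,0),(2,0),(-2,0),(0,4),(0,-4),(4,0),(-4,0)):
    robot.movel([x0,y0+dy,73],q(173+dyaw),v=40)
    hit=robot.movel([x0,y0+dy,60.5],v=25,max_force=10); s=st(); print(dy,dyaw,hit,(s['ft_force']-F0).round(1),s['ft_torque'].round(2),s['eef_rot'].round(4))
    if s['tcp_pos'][2]<63: break
E
```

```text
t 11.5 tcp [579.1  -4.5  63. ] F [ 0.3 -0.1 -2.5] w 12.7 q [-0.12  0.38  0.06  1.77 -0.02  0.99  1.39]
0 0 True [-0.1 -0.9  0.1] [-0.05 -0.03 -0.05] [-4.000e-04  6.160e-02  9.981e-01 -1.000e-03]
t 12.2 tcp [579.7  -0.7  70.3] F [-0.9  0.6  6.7] w 12.8 q [-0.13  0.37  0.06  1.76 -0.03  1.    1.39]
2 0 True [-1.3 -0.2  9.2] [0.01 0.34 0.06] [2.000e-04 6.110e-02 9.981e-01 1.000e-04]
t 13.2 tcp [579.5  -4.8  60.5] F [-0.1  0.  -1.6] w 12.7 q [-0.12  0.39  0.06  1.77 -0.03  0.99  1.4 ]
-2 0 False [-0.5 -0.8  0.9] [ 0.   -0.02  0.05] [-0.      0.061   0.9981 -0.    ]
```

The key is in. At y≈-4.8 it went down to z=60.5 without force. I'll feel both slot walls to centre y, then release and retreat.

```bash
python3 - <<'E'
from h import *
w=[]
for s in(-1,1):
    robot.movel([579.5,-4.8+s*5,60.5],v=8,max_force=6); w.append(st()['tcp_pos'][1])
    robot.movel([579.5,-4.8,60.5],v=20)
ym=np.mean(w); print('walls',w,ym)
robot.movel([579.5,ym,60.2],v=20); robot.wait(.2)
robot.open(); robot.wait(.3); st()
robot.movel([579.5,ym,170],v=150); st()
j=robot.state()['joint_pos'].copy(); j[0]=.6; robot.set_joints(j); st()
ts=[]
for n in('top','side'):
    im,d=snap(n,n+'2'); W=cloud(n,d)
    m=(abs(W[...,0]-580)<60)&(abs(W[...,1]+4)<20)&(W[...,2]>64)&(W[...,2]<85); P=W[m]
    f=np.polyfit(P[:,0],P[:,1],1); print(n,m.sum(),'slope',f[0],'y@579.5',np.polyval(f,579.5),'x ext',P[:,0].min(),P[:,0].max(),'z',np.median(P[:,2]))
    ts.append(tile(rect(n,im,(580,-4),72,60),(580,-4),60,n+' z72 580,-4',390))
cv2.imwrite('pics/placed.png',np.hstack(ts))
E
```

```text
t 13.6 tcp [579.2  -6.6  60. ] F [ 0.5  0.9 -2.9] w 13.0 q [-0.12  0.39  0.06  1.77 -0.03  0.99  1.41]
t 14.3 tcp [578.8  -4.4  59.7] F [ 0.1 -0.3 -2.9] w 13.2 q [-0.12  0.39  0.06  1.77 -0.03  0.99  1.4 ]
walls [np.float64(-6.561353191745865), np.float64(-4.444280740863653)] -5.502816966304759
t 16.0 tcp [579.5  -5.5  60.2] F [-0.2  0.3  0.1] w 85.6 q [-0.12  0.39  0.06  1.77 -0.03  0.99  1.4 ]
t 16.9 tcp [579.   -5.5 169. ] F [ 0.7  0.3 -0.2] w 85.3 q [-0.13  0.28  0.07  1.67 -0.02  1.2   1.39]
t 18.4 tcp [ 430.2 -387.5  168.9] F [ 0.1 -0.1  0.2] w 85.3 q [ 0.6   0.28  0.07  1.67 -0.02  1.2   1.39]
top 93 slope -0.12626135953404188 y@579.5 -1.9728102487282229 x ext 533.0287160291105 624.4920949367615 z 71.21239252457053
side 112 slope -0.11624395857622181 y@579.5 -1.8163800399199204 x ext 532.7816462776906 626.8495204962045 z 70.8985137036803
```

View pics/placed.png

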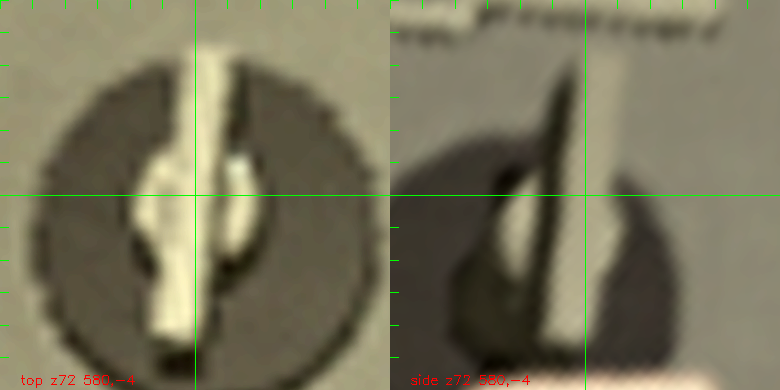

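The key is home: its top reads about 71 mm, its slope is −0.12 rad, and its orthophoto centre is about (580,-5.5), which matches the felt slot. Next, I'll measure the hub along its axis on orthophotos, which agree with touch in y better than the depth cloud does.

```bash
python3 - <<'E'
from h import *
from scipy.ndimage import map_coordinates as mc
def edges(p,s):
    g=np.gradient(cv2.GaussianBlur(p.astype(np.float64)[None],(0,0),6).ravel())
    return s[np.argmin(g)],s[np.argmax(g)],np.abs(g).max()
for n in('top','side'):
    im=np.load(f'pics/{n}0.npz')['im']; c=(535,-220); H=110
    o=cv2.cvtColor(rect(n,im,c,64,H),cv2.COLOR_RGB2GRAY).astype(float)
    S=lambda X,Y:mc(o,[(c[0]+H-X)*4,(c[1]+H-Y)*4],order=1)
    # arm lateral centre at several y
    for y in(-215,-195,-175,-155,):
        s=np.arange(-20,20,.25); p=S(535+s,np.full_like(s,y)); e=edges(p,s+535); print(n,'arm y',y,e,np.mean(e[:2]))
    for y in(-285,-270,-255):
        s=np.arange(-45,45,.25); p=S(532+s,np.full_like(s,y)); e=edges(p,s+532); print(n,'body y',y,e,np.mean(e[:2]))
    s=np.arange(-320,-110,.25); p=np.mean([S(532+k+0.04*(s+265),s) for k in range(-5,6)],0)
    e=edges(p,s); print(n,'axial',e,'->',e[0]+30,e[1]-122)
E
```

```text
top arm y -215 (np.float64(522.5), np.float64(545.25), np.float64(1.6902728281361092)) 533.875
top arm y -195 (np.float64(523.5), np.float64(545.25), np.float64(1.6977115265402887)) 534.375
top arm y -175 (np.float64(520.25), np.float64(547.5), np.float64(1.3655403440513183)) 533.875
top arm y -155 (np.float64(523.75), np.float64(547.5), np.float64(1.8818078905420208)) 535.625
top body y -285 (np.float64(498.25), np.float64(559.0), np.float64(2.112649926515033)) 528.625
top body y -270 (np.float64(491.0), np.float64(561.75), np.float64(2.2981787907679703)) 526.375
top body y -255 (np.float64(491.0), np.float64(561.75), np.float64(2.1141786350560565)) 526.375
top axial (np.float64(-296.5), np.float64(-144.25), np.float64(1.5718149099485288)) -> -266.5 -266.25
side arm y -215 (np.float64(517.0), np.float64(543.5), np.float64(3.2094501022311235)) 530.25
side arm y -195 (np.float64(521.5), np.float64(544.5), np.float64(3.2537823495004545)) 533.0
side arm y -175 (np.float64(524.25), np.float64(545.25), np.float64(3.2149865155476363)) 534.75
side arm y -155 (np.float64(524.25), np.float64(546.25), np.float64(3.3395680756635784)) 535.25
side body y -285 (np.float64(504.25), np.float64(559.5), np.float64(3.400338579344208)) 531.875
side body y -270 (np.float64(493.5), np.float64(560.5), np.float64(3.2751080438983777)) 527.0
side body y -255 (np.float64(572.0), np.float64(561.0), np.float64(3.2253166919114378)) 566.5
side axial (np.float64(-298.25), np.float64(-141.25), np.float64(4.555876881383348)) -> -268.25 -263.25
```

```bash
python3 - <<'E'
from h import *
P=[532,-266.2]
print(robot.solve_ik([*P,150],q(87.6)))
j=robot.state()['joint_pos'].copy(); j[0]=.46; j[6]=-.1; robot.set_joints(j)
robot.reach([*P,150],q(87.6)); st()
robot.movel([*P,18],v=90,max_force=8); st()
robot.gripper_close(40); robot.wait(.2); s=st()
ts=[]
robot.movel([*P,40],v=60); robot.wait(.1); st()
for n in('top','side'):
    im,d=snap(n,n+'3'); c=robot.get_calibration(n)
    p=np.array(c['world_to_cam'])@[532,-250,60,1]; u=int(c['cx']+c['fx']*p[0]/-p[2]); v=int(c['cy']-c['fy']*p[1]/-p[2])
    ts.append(cv2.resize(im[v-45:v+45,u-45:u+45,::-1],(392,392),interpolation=cv2.INTER_CUBIC))
cv2.imwrite('pics/hubg.png',np.clip(np.hstack(ts)*1.5,0,255).astype(np.uint8))
E
```

```text
[ 0.32783224  0.3204195   0.07200415  1.65250269 -0.0246166   1.16955422
  0.36391139]
t 20.3 tcp [ 532.  -266.   149.8] F [-0.2 -1.  -0.3] w 85.6 q [ 0.43  0.32 -0.05  1.65  0.02  1.17  0.33]
t 21.9 tcp [ 532.4 -266.4   18.6] F [0.1 0.1 0.2] w 85.1 q [ 0.43  0.47 -0.05  1.75  0.03  0.92  0.32]
t 22.5 tcp [ 532.6 -266.3   18.6] F [0.9 0.9 5.7] w 55.8 q [ 0.43  0.47 -0.05  1.75  0.03  0.92  0.32]
t 23.1 tcp [ 531.7 -266.1   39.7] F [ 0.6 -0.1 -3. ] w 55.9 q [ 0.43  0.44 -0.05  1.74  0.03  0.96  0.33]
```

View pics/hubg.png

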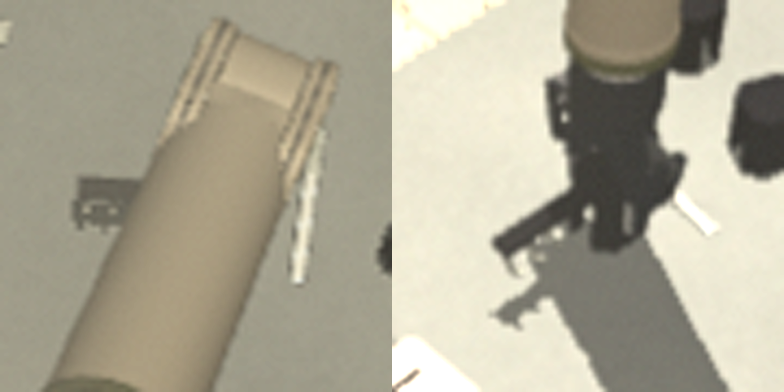

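The hub is lifted: width 55.9 mm, about 3 N of weight, arm at (530,215) and clear of the table. Now I'll take it to the post and do a guarded descent.

```bash
python3 - <<'E'
from h import *
x0,y0,yaw=579.5,-5.4,-6.9
robot.movel([532,-266.2,160],v=150)
print(robot.solve_ik([x0,y0,150],q(yaw)))
robot.reach([x0,y0,150],q(yaw)); robot.wait(.2); st()
robot.movel([x0,y0,96],v=80); robot.wait(.2)
F0=st()['ft_force']
robot.movel([x0,y0,39.5],v=25,max_force=10); s=st(); print((s['ft_force']-F0).round(1),s['ft_torque'].round(2))
E
```

```text
[-7.02415330e-02  2.89742333e-01  8.38802749e-04  1.69030447e+00
 -2.61222270e-04  1.16154596e+00 -1.76055779e+00]
t 26.2 tcp [579.5  -5.9 150. ] F [ 0.5  1.4 -3.1] w 55.6 q [-0.07  0.29  0.    1.69 -0.    1.16 -1.76]
t 27.2 tcp [579.8  -5.4  96.6] F [ 0.6  0.  -2.8] w 55.5 q [-0.07  0.34 -0.    1.74  0.    1.06 -1.76]
t 28.4 tcp [581.   -5.1  69.8] F [ 6.4  0.1 -3.3] w 55.6 q [-0.07  0.38 -0.    1.76  0.    1.   -1.76]
[ 5.7  0.  -0.5] [ 0.04 -1.36 -0.06]
```

The keyway is over the key and the bore has entered the post by about 5 mm, with a +x push. I'll shift to +x and go on.

```bash
python3 - <<'E'
from h import *
x,y,yaw=582.0,-5.3,-6.9
robot.movel([x,y,70],v=15); s=st()
for i in range(6):
    hit=robot.movel([x,y,39.3],v=25,max_force=12); s=st(); f=s['ft_force']; print(hit,s['ft_torque'].round(2))
    if s['tcp_pos'][2]<41: break
    if abs(f[2]+3)>8 and max(abs(f[:2]))<3: robot.movel(s['tcp_pos']+[0,0,2],v=20); print('vertical'); 
    x+=np.clip(f[0]*.25,-1.2,1.2); y+=np.clip(f[1]*.25,-1.2,1.2); z=robot.state()['tcp_pos'][2]; print(x,y)
    robot.movel([x,y,z],v=10); 
E
```

```text
t 28.7 tcp [581.8  -5.4  69.7] F [ 0.5 -0.4 -3.1] w 55.3 q [-0.07  0.38 -0.    1.76  0.    1.01 -1.76]
t 30.1 tcp [582.8  -5.2  39.4] F [ 5.9  0.5 -0.3] w 55.8 q [-0.07  0.42 -0.    1.77  0.    0.95 -1.76]
False [ 0.11 -1.3  -0.04]
```

```bash
python3 - <<'E'
from h import *
robot.movel([583,-5.2,39.3],v=10); st()
robot.movel([583,-5.2,37.5],v=8,max_force=8); s=st()
robot.open(); robot.wait(.3); st()
robot.movel([583,-5.2,160],v=120,max_force=15); st()
j=robot.state()['joint_pos'].copy(); j[0]=.9; robot.set_joints(j); robot.wait(.2); st()
ts=[]
for n in('top','side'):
    im,d=snap(n,n+'4'); W=cloud(n,d)
    m=(abs(W[...,0]-580)<28)&(abs(W[...,1]+4)<25)&(W[...,2]>70)&(W[...,2]<110); P=W[m]
    A=np.c_[P[:,:2]-[580,-4],np.ones(len(P))]; print(n,'roof plane',np.linalg.lstsq(A,P[:,2],rcond=None)[0].round(4),np.median(P[:,2]))
    ts.append(tile(rect(n,im,(610,-8),84,100),(610,-8),100,n+' z84 610,-8',390))
cv2.imwrite('pics/final.png',np.hstack(ts))
E
```

```text
t 30.4 tcp [582.8  -5.2  38.9] F [ 3.7  0.2 -1.7] w 55.7 q [-0.07  0.42 -0.    1.77  0.    0.95 -1.76]
t 30.6 tcp [582.9  -5.2  38.6] F [-0.   0.4  4.9] w 55.7 q [-0.07  0.42 -0.    1.77  0.    0.95 -1.76]
t 31.3 tcp [583.4  -5.1  38.4] F [-0.4 -0.3 -0.4] w 85.3 q [-0.07  0.42 -0.    1.77  0.    0.95 -1.76]
t 32.4 tcp [582.5  -5.2 159.1] F [ 0.1  0.3 -0.6] w 85.4 q [-0.07  0.29  0.    1.67 -0.    1.18 -1.76]
t 34.6 tcp [ 325.4 -483.1  159.1] F [-0.9 -0.4  0.1] w 85.4 q [ 0.9   0.29  0.    1.67 -0.    1.18 -1.76]
top roof plane [3.90000e-02 2.16000e-02 8.38278e+01] 83.81969727008982
side roof plane [ 2.0000e-02 -1.2100e-02  8.3333e+01] 83.36522295721352
```

View pics/final.png

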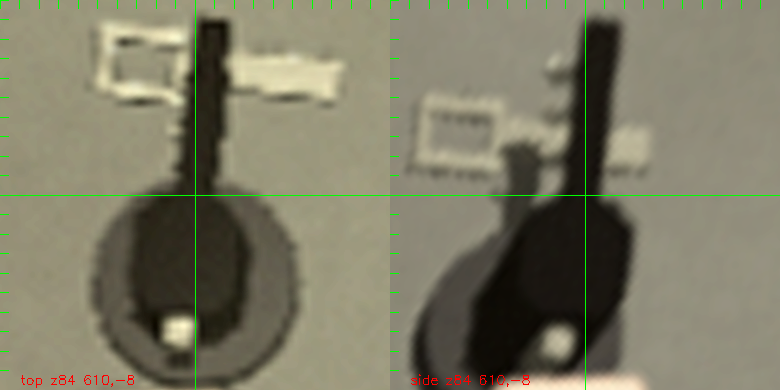

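The roof is at about 83.6 mm (84 nominal), the arm points to +x away from the bank, and the downward stop at 38.6 mm matched home. I'll check the bystanders with an image comparison, then hand in.

```bash
python3 - <<'E'
from h import *
a=cv2.cvtColor(np.load('pics/top0.npz')['im'],cv2.COLOR_RGB2GRAY); b=cv2.cvtColor(np.load('pics/top4.npz')['im'],cv2.COLOR_RGB2GRAY)
for l,(u,v,h,w) in dict(dish=(157,191,26,26),clip=(153,179,5,11),bank=(227,199,11,11),openerL=(225,145,8,7),nailfile=(322,187,20,6)).items():
    t=a[v-h:v+h,u-w:u+w]; r=cv2.matchTemplate(b[v-h-6:v+h+6,u-w-6:u+w+6],t,cv2.TM_CCOEFF_NORMED); _,s,_,p=cv2.minMaxLoc(r); print(l,'shift px',p[0]-6,p[1]-6,round(s,2))
st(); robot.close_job()
E
```

```text
dish shift px 0 0 0.92
clip shift px 0 0 1.0
bank shift px 0 0 1.0
openerL shift px 0 0 0.99
nailfile shift px 0 0 1.0
t 34.7 tcp [ 325.1 -483.4  159.1] F [ 0.6 -0.6  0.8] w 85.6 q [ 0.9   0.29  0.    1.67 -0.    1.18 -1.76]
the job is handed in; nothing more can be done
```

The hook rack is assembled and I handed the job in at t = 34.7 s. There's no verdict back, so the checks below are my own.

**Cross-key:** I lifted it out of the dish and dropped it into the slot at about (579.5, −5.5). The first two tries stopped early, one at z = 63 and one on the post top. The third, with y shifted 2 mm, went in freely. After I let go, its top read about 71 mm against 72 mm nominal, at −0.12 rad, in line with the slot.

**Hub:** I took the leftmost one and lowered it over the key and post. It stopped once on a +x side push, so I shifted it about 3 mm in x. It then reached a firm stop at TCP z = 38.6, which is the height expected for home on the base. The roof read 83.4–83.8 mm against 84 mm nominal. The arm points along +x, away from the bank, and the gripper is open and clear.

**Bystanders:** The dish, clip, bank, opener and nail file showed no shift, to the nearest pixel (about 3.6 mm), in the top view.

**What disagreed or stayed uncertain:**
- **Camera offset:** the depth cloud put things about 3.5 mm off in y from where the robot felt the slot. I relied on touch and the flattened camera views instead.
- **Roof tilt:** the fitted roof slope was 0.02–0.04 rad and differed between cameras, so I took it as noise. The limit is 0.06 rad.
- **Key under the hub:** I didn't check the key again once the hub covered it, beyond seeing its end sticking out.

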